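# Wipe the offcuts from the carving board into the chip drawer and shut it

## Task

Take the red-handled scraper block from its cork mat, set it gently on the rear of the dark carving board behind the three wood offcuts and wipe them all off the open front edge into the chip drawer below, keeping the block pressed on the springy plate with a light, steady 5 to 15 N right to the front edge, where the plate dips, and not touching the offcuts with the fingers. Then lift the block away, push the drawer fully shut and leave the block standing upright on its cork mat; leave the jar, bottle and hand plane where they are.

Things in the scene. Friction and masses are not known exactly. Their poses are not given: they have to be found in the camera images.
- block: Scraper block standing upright: beech body 165 mm long (its y), 34 mm thick (its x), 36 mm high with a brass foot, loose, about 0.26 kg. On top a red handle 75 mm long (y), 20 mm thick (x), from 36 to 74 mm above the foot. Origin: centre of the underside; z up.
- mat: Cork mat lying fixed on the bench, 100 mm (its x) by 210 mm (its y), 4 mm thick; the block stands on it, its long axis along the mat's. Origin: centre of the underside.
- board: Carving board on the chip cabinet: 160 mm (x) by 234 mm (y). Its dark plate is hinged behind the rear edge and sprung: the front dips some mm when pressed. Origin: centre of the upper face, unpressed; x points away from the open front edge (x = -80 mm, by the robot, over the drawer). Side rails 22 mm wide, 10 mm high leave 190 mm between. Height differs: 84 to 108 mm over the bench.
- cabinet: Low wooden chip cabinet, fixed, 160 mm deep (x) by 234 mm wide (y), 62 mm high, under the board and square with it. Origin: centre of its underside, front to -x.
- drawer (a joint): How far the chip drawer is pulled out of the cabinet's front towards -x of the cabinet (m): 0 is fully shut, 0.12 the limit. It slides with about 2.5 N of friction and stays where it is left.
- drawer_in (a point): Centre of the chip drawer's inner floor, moving with it. Inside it measures 136 mm (x) by 196 mm (y), walls 35 mm high; axes as the cabinet's.
- drawer_front (a point): Middle of the outer face of the drawer's blue front panel, 2 mm below its top edge (the panel is 234 mm wide, 12 mm thick, from 5 to 55 mm above the bench); flat, with a thin brass plate, nothing to grip: it is pushed towards +x of the cabinet.
- chip_a: Loose plywood-coloured offcut 66 x 24 x 10 mm lying on the board. Origin: centre of the underside, x along its length.
- chip_b: Loose pale offcut 64 x 20 x 9 mm lying on the board. Origin: centre of the underside, x along its length.
- chip_c: Loose plywood-coloured stepped offcut 60 x 24 mm, 7 mm thick, 13 mm at the step, lying on the board. Origin: centre of the underside, x along its length.
- jar: Bystander: amber glue jar with black cap, 70 mm across, 85 mm high, standing on the side of the cabinet where the mat is not. Origin: centre of the underside.
- varnish: Bystander: amber varnish bottle 56 mm across, 130 mm high. Origin: centre of the underside.
- plane: Bystander: small hand plane 50 x 150 x 58 mm, beside the cabinet. Origin: centre of the underside, y along its length.
There are look-alikes about, which are no part of the job. Several things look just like the mat: the one meant starts farthest from the robot's base. Leave any pink look-alike of the chip_b alone.

How it is judged:
By the outcome, as a careful person would: the job done as asked, in the order asked, and still so for the second after the job is handed in, with the robot touching nothing.
It also fails if it takes over 72 s, if anything falls off the work surface, if the arm or the gripper's body presses on something with over 40 N, if the wrist force passes 120 N, or if a joint passes its speed limit or range.

## Robot

A 6-joint arm with a two-finger parallel gripper is mounted at the origin on the work surface. World frame = base frame: x ahead of the robot, y to its left, z up, the work surface at z = 0. Lengths are in mm, angles in degrees, forces in N, time in s.
With the tool pointing down it reaches from about 350 to 850 mm from the base axis. Payload 8.1 kg.
Tool frame: the origin (TCP) lies between the finger pads; the fingertips stand 22 mm ahead of it and the grasp point (between the pads) lies 3 mm ahead of it (r.nose_length is the z of the fingertips in the tool frame, in mm); z points along the fingers, x is the direction in which the jaws open and shut, and the axes are right-handed (so a half turn about z gives the same grasp; the last joint's range is limited). The gripper opens to 85 mm and grips with 20 to 120 N. Pads are 22 mm wide; open, the fingers measure 114 mm over their backs; the gripper's body (76 mm by 85 mm) begins 54 mm behind the grasp point. The pads swing forward as they close: fully open they stand 13 mm farther back than shut.
Start: joints at [63.805, 7.471, 85.268, -0, 87.261, -4.893], TCP at [217.955, 559.018, 253.292] pointing down, gripper open.
Joint ranges: [-169.43, 169.43], [-51.17, 129.36], [1.28, 143.12], [-76.62, 256.62], [0, 156.53], [-152.29, 152.29]. Speed limits (degrees/s): [136.94, 136.94, 159.86, 180, 180, 180].

## Interface

Orientations are given as [roll, pitch, yaw] about the fixed x, y, z axes, in that order (R = Rz(yaw) Ry(pitch) Rx(roll)).
In Python, from bench import r gives the robot as it stands.
- The arm moves only by the shell command python3 -m jog 'ROWS' [FORCE]. ROWS is JSON, a list of rows, each a list of 5 numbers: the shift along the tool's x, y, z in m, then the turn about the tool's z in degrees, then the opening in per cent of the stroke, from 0 (shut) to 100 (fully open). A call has 1 to 8 rows; each row is the pose to reach, as a shift and turn from the pose measured when the call began, along the tool's axes at that moment; what a row does not reach only later rows make up. A row lasts 1/10 s, in which the tool goes at most 50 mm and 8.59 degrees, less where a joint would pass 70% of its speed; a pose out of reach is approached as far as the arm can. A call with a gripper value outside its range is refused whole. The fingers move at their own pace and stop on an object; FORCE is the grip in N (left out, the last holds). Time passes only in rows, so rows that repeat a pose let the fingers close. It gives the time, the measured TCP pose, the force and the opening at its end, in the units of the state.
- r.sense(): the state, without advancing time (a new reading comes with each control period).
- r.snapshot(name): name is "scene" or "side" or "wrist"; returns a dict with "image" (480x640x3 uint8, red, green, blue), "K" (3x3 intrinsics, pixels), "distortion" ([k1, k2, p1, p2, k3] as OpenCV has them; the pictures are not rectified), "T" (4x4, takes a point from camera to world coordinates); the wrist camera has in their place "tool_from_camera" (4x4, takes a point from camera to tool coordinates, whose origin is the TCP and whose axes are the tool frame's). Camera axes: x right, y down, z forward; pixel columns grow to the right and rows downward; lengths in mm; the calibration is good to about 2 mm. A picture is of the moment at which its call begins: read the wrist's pose just before it. There is no depth.
- r.hand_in(): hands the job in, once; it reports no verdict.
Trained networks look in a picture, given as the dict that the camera call returned (one of the last four; its "shot" number tells which), for a name from the list of things; names that differ only in an ending like _2 or _b are one class to them, and where a whole thing is asked for, a point or a joint stands for the part that bears it (a point fixed in the world has none). Each returns a list of dicts, best first, with "conf" (0 to 1); they miss things now and then, are a little off and sometimes report something else, mostly with a low value. They report only what shows in the picture. A call takes as long as a camera call. They do not tell look-alikes from the thing itself.
- r.search_frame(picture, label): "bbox" ([left, top, right, bottom] in pixels, round what is visible of it).
- r.pinpoint(picture, label): "uv" ([column, row] in pixels: a listed point, or the origin of a listed thing).
The state is a dict: "time": time; "joint_pos": joint angles; "qd": joint speeds; "joint_efforts": joint torques, N m; "tool_pos": TCP position; "tcp_rot": TCP orientation; "ft_force": force on the tool from outside, world axes, zero at the start; "wrist_torque": the same for the moment, N m; "finger_gap": finger opening in mm.
Only numpy, scipy, OpenCV 4.12 (cv2) and the standard library are available. Lean on these libraries where they do the work, as an engineer would, in place of code of your own. Each camera call takes 0.05 s, during which the arm holds its last target. There are 200 camera calls.

## Working session

There is one attempt and no reset: what is moved stays moved. The work goes in short steps, Python scripts to look and compute and a shell command to move; the robot and the scene stay as the last step left them, time stands still between calls to the robot, and variables do not carry over. Pictures are saved under pics/ and viewed, about 8 in all and at most 12, crops included, and the job is handed in when it is done.

```bash
ls; mkdir -p pics
cat > h.py <<'E'
import numpy as np, cv2
from scipy.spatial.transform import Rotation as R
from bench import r
def tool():
    s=r.sense(); T=np.eye(4); T[:3,:3]=R.from_euler('xyz',s['tcp_rot'],degrees=True).as_matrix(); T[:3,3]=s['tool_pos']; return T
def snap(n,f=None):
    W=tool(); p=r.snapshot(n)
    p['Tw']=np.array(p['T']) if n!='wrist' else W@np.array(p['tool_from_camera'])
    if f: cv2.imwrite('pics/'+f,p['image'][:,:,::-1])
    return p
def ray(p,uv):
    u=cv2.undistortPoints(np.array([[uv]],float),np.array(p['K'],float),np.array(p['distortion'],float))[0,0]
    d=p['Tw'][:3,:3]@np.array([u[0],u[1],1]); return p['Tw'][:3,3],d/np.linalg.norm(d)
def atz(p,uv,z):
    o,d=ray(p,uv); return o+d*(z-o[2])/d[2]
def tri(obs):
    A=np.zeros((3,3));b=np.zeros(3)
    for p,uv in obs:
        o,d=ray(p,uv);M=np.eye(3)-np.outer(d,d);A+=M;b+=M@o
    x=np.linalg.solve(A,b); res=[np.linalg.norm((np.eye(3)-np.outer(ray(p,uv)[1],ray(p,uv)[1]))@(x-p['Tw'][:3,3])) for p,uv in obs]
    return x,np.round(res,1)
def proj(p,X):
    C=np.linalg.inv(p['Tw']); return cv2.projectPoints(np.array(X,float).reshape(-1,3),cv2.Rodrigues(C[:3,:3])[0],C[:3,3],np.array(p['K'],float),np.array(p['distortion'],float))[0].reshape(-1,2)
E
python3 - <<'E'
from h import *
np.set_printoptions(precision=1,suppress=True)
print(r.sense())
P={n:snap(n,n+'0.png') for n in ('scene','side','wrist')}
for n,p in P.items():
    print(n,p['Tw'][:3,3],p['Tw'][:3,2])
    for l in ['block','mat','board','cabinet','drawer_in','drawer_front','chip_a','chip_b','chip_c','jar','varnish','plane']:
        print(n,l,[(np.round(d['uv']),round(d['conf'],2)) for d in r.pinpoint(p,l)[:4]])
E
```

```text
pics
{'time': 0.0, 'joint_pos': array([63.8,  7.5, 85.3,  0. , 87.3, -4.9]), 'qd': array([ 0. , -0.1, -0. , -0. , -0.2, -0. ]), 'joint_efforts': array([ -0. , -56.9, -50.1,  -0. ,   0. ,  -0. ]), 'tool_pos': array([217.7, 558.6, 252.2]), 'tcp_rot': array([-180. ,    0.1,   68.7]), 'ft_force': array([-0.6, -0.6,  0.3]), 'wrist_torque': array([-0.1, -0. ,  0. ]), 'finger_gap': 85.55200616197938}
scene [1094.4  393.2  715.8] [-0.7 -0.4 -0.6]
scene block [(array([458., 321.]), 0.66)]
scene mat [(array([476., 241.]), 0.77), (array([454., 319.]), 0.63)]
scene board [(array([287., 292.]), 0.92)]
scene cabinet []
scene drawer_in [(array([285., 293.]), 0.28)]
scene drawer_front [(array([342., 261.]), 0.57)]
scene chip_a [(array([323., 294.]), 0.97), (array([270., 274.]), 0.86), (array([305., 280.]), 0.79), (array([246., 265.]), 0.48)]
scene chip_b [(array([323., 294.]), 0.97), (array([270., 274.]), 0.86), (array([305., 280.]), 0.79), (array([246., 265.]), 0.48)]
scene chip_c [(array([323., 294.]), 0.97), (array([270., 274.]), 0.86), (array([305., 280.]), 0.79), (array([246., 265.]), 0.48)]
sc
[... 611 characters left out ...]
side chip_b [(array([353., 185.]), 0.74), (array([378., 216.]), 0.68), (array([383., 284.]), 0.57), (array([360., 201.]), 0.45)]
side chip_c [(array([353., 185.]), 0.74), (array([378., 216.]), 0.68), (array([383., 284.]), 0.57), (array([360., 201.]), 0.45)]
side jar [(array([375., 231.]), 0.71), (array([393., 346.]), 0.56)]
side varnish [(array([491., 319.]), 0.98)]
side plane [(array([335., 182.]), 0.94)]
wrist [148.6 586.2 372.1] [ 0.3 -0.1 -1. ]
wrist block [(array([229., 460.]), 0.55)]
wrist mat [(array([ 80., 278.]), 0.69)]
wrist board []
wrist cabinet []
wrist drawer_in []
wrist drawer_front []
wrist chip_a []
wrist chip_b []
wrist chip_c []
wrist jar []
wrist varnish []
wrist plane []
```

View pics/scene0.png

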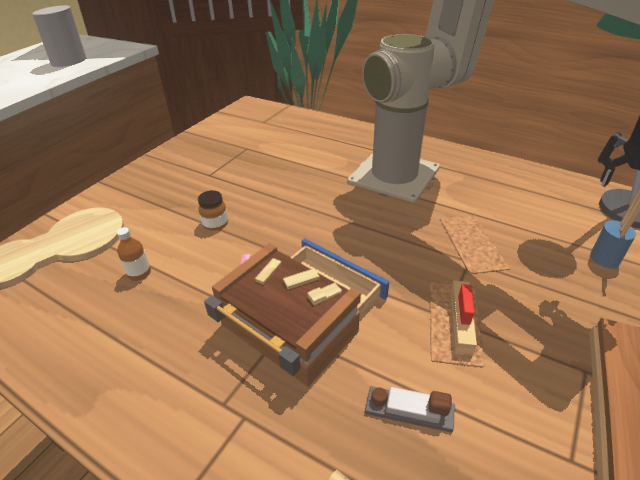

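View pics/side0.png

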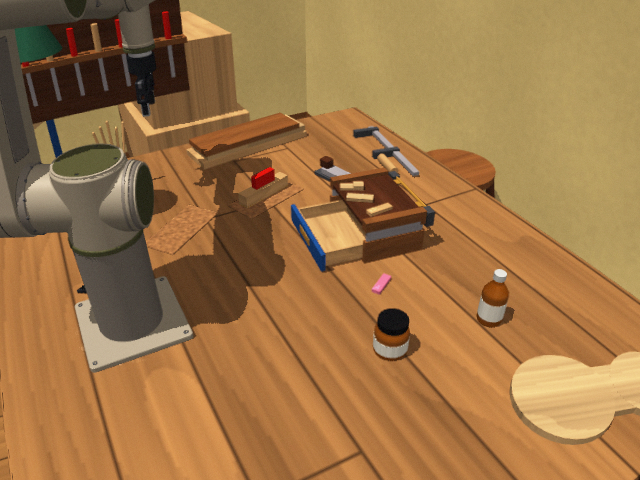

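Run:
```python
from h import *
np.set_printoptions(precision=1,suppress=True)
a=snap('scene');b=snap('side')
for n,u,v in [('block',(458,321),(268,193)),('board',(287,292),(378,196)),('dfront',(342,261),(303,229)),('chip1',(323,294),(353,185)),('chip270',(270,274),(378,216)),('chip305',(305,280),(360,201)),('jar',(216,224),(393,346)),('varn',(140,273),(491,319)),('plane',(409,412),(335,182))]:
    print(n,*tri([(a,u),(b,v)]))
print('mat2',atz(a,(476,241),0),atz(b,(180,227),0), atz(a,(454,319),0),atz(b,(270,197),0))
```

```text
block [472.3 338.9   9.5] [2.7 2.7]
board [647.3  42.3 106.6] [5.1 5.1]
dfront [457.3  69.2  48. ] [4.3 4.3]
chip1 [618.5 108.9 111.3] [0.7 0.7]
chip270 [610.2 -20.8  93.3] [2. 2.]
chip305 [599.8  52.2 100.8] [5.5 5.5]
jar [ 454.4 -320.3   -0.5] [4.6 4.6]
varn [ 686.5 -360.9   -2. ] [4.5 4.5]
plane [692.  325.3  -9.7] [1.3 1.3]
mat2 [189.6 304.5   0. ] [199.3 303.2   0. ] [459.7 330.7   0. ] [475.1 326.6   0. ]
```

The scene view shows the mats at (476,241), which is empty and near the base, and at (455,320), under the block and farthest from the base, so the second is the target. The block's red handle is at (466,303). The three offcuts are on the board at (268,270), (302,280) and (325,293). The pink look-alike lies on the bench at (245,260). The side view agrees. I'll move above the block for a close look.

```bash
python3 -m jog '[[-0.016,0.045,0,0,100],[-0.032,0.09,0,0,100],[-0.048,0.135,0,0,100],[-0.064,0.18,0,0,100],[-0.08,0.225,0,0,100],[-0.096,0.27,0,0,100],[-0.112,0.3,0,0,100],[-0.112,0.3,0,0,100]]'
cat > w1.py <<'E'
from h import *
np.set_printoptions(precision=1,suppress=True)
import sys
s=r.sense();print(s['tool_pos'],s['tcp_rot'],s['time'],s['ft_force'],s['joint_pos'])
p=snap('wrist',sys.argv[1]); 
for l in sys.argv[2:]: 
    for d in r.pinpoint(p,l)[:4]: print(l,np.round(d['uv']),round(d['conf'],2),'z0',atz(p,d['uv'],0),'z4',atz(p,d['uv'],4),'z100',atz(p,d['uv'],100))
E
python3 w1.py w1.png block mat drawer_front
```

```text
time: 2.85
tool_pos: [459.6, 342.3, 253.3]
tcp_rot: [179.9, 0.0, 68.4]
ft_force: [-0.7, 0.5, 0.2]
finger_gap: 85.5
[459.6 342.3 253.3] [179.9   0.   68.4] 2.85 [-0.7  0.5  0.2] [ 31.6   3.3  89.7  -0.1  87.  -36.8]
block [328. 210.] 0.68 z0 [468.5 343.3   0. ] z4 [467.7 343.6   4. ] z100 [447.5 350.5 100. ]
block [312. 211.] 0.19 z0 [464.2 328.5   0. ] z4 [463.4 329.    4. ] z100 [444.4 339.7 100. ]
mat [311. 212.] 0.88 z0 [464.9 327.    0. ] z4 [464.1 327.4   4. ] z100 [444.9 338.6 100. ]
```

View pics/w1.png

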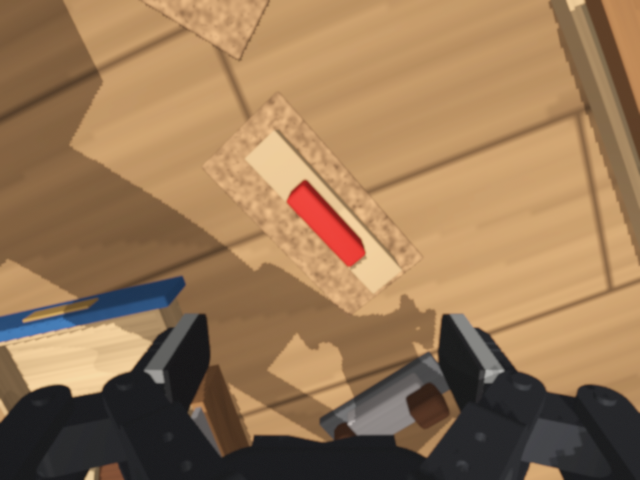

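The wrist view shows the block on the target mat: body-top corners at (275,130), (246,158), (375,292), (402,270), and the mat round it with corners (278,93), (204,165), (355,314), (422,258).

```bash
cat > w2.py <<'E'
from h import *
np.set_printoptions(precision=1,suppress=True)
def red(p,f=False):
    hsv=cv2.cvtColor(p['image'],cv2.COLOR_RGB2HSV); m=(((hsv[...,0]<6)|(hsv[...,0]>174))&(hsv[...,1]>170)&(hsv[...,2]>90)).astype(np.uint8)
    n,l,st,c=cv2.connectedComponentsWithStats(m); i=1+np.argmax(st[1:,4]); 
    return cv2.minAreaRect(np.argwhere(l==i)[:,::-1].astype(np.float32)), st[i],c[i]
if __name__=='__main__':
    p=snap('wrist'); print(p['Tw'][:3,3])
    Q=lambda L,z:np.array([atz(p,u,z) for u in L])
    b=Q([(275,130),(246,158),(375,292),(402,270)],40); m=Q([(278,93),(204,165),(355,314),(422,258)],4)
    for n,q in(('body',b),('mat',m)):
        e=[np.linalg.norm(q[i]-q[i-1]) for i in range(4)]; d=(q[2]+q[3]-q[0]-q[1]); print(n,q.mean(0),e,'long yaw',np.degrees(np.arctan2(d[1],d[0])))
    k=red(p); print(k); print(atz(p,k[2],70))
    for n in('scene','side'):
        s=snap(n); k2=red(s); print(n,k2[2],tri([(p,k[2]),(s,k2[2])]))
E
python3 w2.py
```

```text
[386.9 373.7 373.1]
body [461.5 348.2  40. ] [np.float64(163.9382878839944), np.float64(33.39526726473799), np.float64(164.22935564802398), np.float64(31.898335266925564)] long yaw 21.155032054544552
mat [463.2 338.2   4. ] [np.float64(205.9888378030134), np.float64(94.19896562095484), np.float64(208.9636941401083), np.float64(89.29886170372237)] long yaw 21.239534438674205
(((322.5716857910156, 230.3509521484375), (94.90859985351562, 29.609024047851562), 47.48955154418945), array([ 284,  187,   77,   86, 2640], dtype=int32), array([322.3, 229.4]))
[463.3 342.6  70. ]
scene [465.8 304.2] (array([465.7, 343.4,  60.5]), array([1.7, 1.7]))
side [262.6 177.8] (array([464.2, 342. ,  59.5]), array([1.8, 1.8]))
```

```bash
python3 -m jog '[[0.001,0.003,0.015,-8.5,100],[0.002,0.004,0.03,-17,100],[0.002,0.004,0.045,-25.5,100],[0.002,0.004,0.06,-34,100],[0.002,0.004,0.07,-42.5,100],[0.002,0.004,0.07,-42.7,100]]'
python3 w1.py w3.png block mat
python3 - <<'E'
from w2 import *
p=snap('wrist');k=red(p);print(k);[print(z,atz(p,k[2],z),atz(p,k[0][0],z)) for z in (60,70,78)]
bx=cv2.boxPoints(k[0]);q=np.array([atz(p,u,78) for u in bx]);print(q)
E
```

```text
time: 3.8
tool_pos: [458.7, 347.3, 181.4]
tcp_rot: [-179.8, 0.0, 111.7]
ft_force: [-1.0, -0.1, 0.1]
finger_gap: 85.6
[458.7 347.3 181.4] [-179.8    0.   111.7] 3.8 [-1.  -0.1  0.1] [ 32.    6.4  94.    0.   79.8 -79.7]
block [314. 230.] 0.75 z0 [468.7 342.1   0. ] z4 [467.7 341.8   4. ] z100 [442.6 334.5 100. ]
mat [300. 222.] 0.58 z0 [466.4 329.3   0. ] z4 [465.4 329.1   4. ] z100 [441.1 325.9 100. ]
(((313.0, 246.0), (122.0, 32.0), 90.0), array([ 297,  185,   33,  123, 3748], dtype=int32), array([312.8, 245.7]))
60 [465.7 341.6  60. ] [465.9 341.8  60. ]
70 [462.6 340.7  70. ] [462.8 340.9  70. ]
78 [460.2 340.   78. ] [460.3 340.2  78. ]
[[429.5 318.7  78. ]
 [422.8 335.7  78. ]
 [494.3 363.9  78. ]
 [501.7 345.2  78. ]]
```

View pics/w3.png

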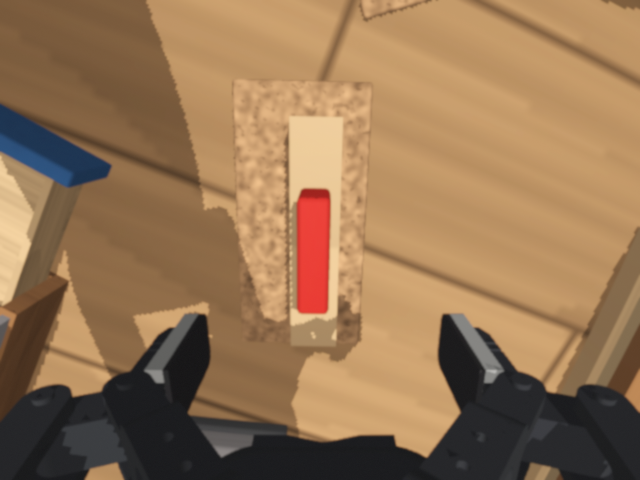

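The close crop shows the handle upright in the picture, from (297,190) to (330,312), with the body from (290,117) to (337,345). The yaw is aligned.

Run:
```python
from h import *
np.set_printoptions(precision=1,suppress=True)
p=snap('wrist');T=tool()
for n,L,z in (('body',[(290,117),(342,117),(337,345),(291,345)],40),('handle',[(298,197),(330,197),(328,312),(300,312)],78),('mat',[(233,80),(372,83),(361,343),(243,342)],4)):
    q=np.array([atz(p,u,z) for u in L]);c=q.mean(0);d=q[2]+q[3]-q[0]-q[1]
    print(n,c,[np.linalg.norm(q[i]-q[i-1]) for i in range(4)],np.degrees(np.arctan2(d[1],d[0])),'tool',T[:3,:3].T@(c-T[:3,3]))
```

```text
body [468.5 343.6  40. ] [np.float64(165.57508666986823), np.float64(33.17170176862464), np.float64(165.51793133652035), np.float64(35.03204297433325)] 20.462445822609823 tool [ -6.7   5.6 144.5]
handle [467.1 343.3  78. ] [np.float64(73.53995545722707), np.float64(18.46908560283182), np.float64(73.53599405882395), np.float64(17.720601191530598)] 20.89832633517898 tool [ -6.5   4.2 106.5]
mat [470.2 332.8   4. ] [np.float64(210.79746988208802), np.float64(98.6457673962603), np.float64(209.42307273761304), np.float64(101.99469316181515)] 20.300304241582168 tool [-17.5   3.2 180.4]
```

```bash
python3 -m jog '[[-0.0065,0.005,0.01,1,100],[-0.0065,0.005,0.02,1,100],[-0.0065,0.005,0.02,1,100]]'; python3 -c "
from h import *
T=tool();print(T[:3,:3].T@(np.array([467.5,343.5,66])-T[:3,3]),r.nose_length)"
```

```text
time: 4.35
tool_pos: [466.9, 342.5, 162.0]
tcp_rot: [-179.9, 0.0, 110.3]
ft_force: [-1.4, -0.2, 0.2]
finger_gap: 85.0
[ 0.74076699  1.07343343 95.96577135] 22.0
```

```bash
python3 -m jog '[[0.0007,0.001,0.025,-0.4,100],[0.0007,0.001,0.05,-0.4,100],[0.0007,0.001,0.075,-0.4,100],[0.0007,0.001,0.09,-0.4,100],[0.0007,0.001,0.096,-0.4,100],[0.0007,0.001,0.096,-0.4,100]]'; python3 -m jog '[[0,0,0,0,0],[0,0,0,0,0],[0,0,0,0,0],[0,0,0,0,0],[0,0,0,0,0],[0,0,0,0,0]]' 60;  python3 -m jog '[[0,0,0,0,0],[0,0,0,0,0]]' 60
python3 - <<'E'
from h import *
p=snap('scene');print([(l,d['uv'],d['conf']) for l in('block','board') for d in r.search_frame(p,l)] if 0 else '',r.sense()['finger_gap'],r.sense()['time'],r.sense()['wrist_torque'])
E
```

```text
time: 4.95
tool_pos: [467.0, 343.2, 65.3]
tcp_rot: [-179.8, 0.0, 110.7]
ft_force: [0.6, -0.1, -0.0]
finger_gap: 85.1
time: 5.55
tool_pos: [467.4, 343.4, 66.0]
tcp_rot: [-179.9, 0.0, 110.7]
ft_force: [-1.0, 0.1, 4.7]
finger_gap: 19.2
time: 5.75
tool_pos: [467.4, 343.4, 66.0]
tcp_rot: [-179.9, 0.0, 110.7]
ft_force: [0.2, -0.6, 1.4]
finger_gap: 19.3
 19.422358925329643 5.8 [-0.02463096  0.02889746 -0.01067285]
```

```bash
python3 -m jog '[[0,0,-0.01,0,0],[0,0,-0.04,0,0],[0,0,-0.08,0,0],[0,0,-0.12,0,0],[0,0,-0.15,0,0],[0,0,-0.18,0,0],[0,0,-0.18,0,0],[0,0,-0.18,0,0]]'
python3 - <<'E'
from h import *
np.set_printoptions(precision=1,suppress=True)
print(r.sense()['ft_force'],r.sense()['wrist_torque'])
a=snap('scene');b=snap('side')
for n,z,u,v in (('drawer ends',55,[(302,241),(388,289)],[(325,268),(291,206)]),):
    for x,y in zip(u,v): print(atz(a,x,z),atz(b,y,z),*tri([(a,x),(b,y)]))
for n,p,(x0,y0,x1,y1) in (('scene',a,(190,210,430,400)),('side',b,(270,140,470,280))):
    cv2.imwrite(f'pics/c_{n}.png',cv2.resize(p['image'][y0:y1,x0:x1,::-1],None,fx=3.3 if n=='scene' else 4,fy=3.3 if n=='scene' else 4,interpolation=cv2.INTER_CUBIC))
E
```

```text
time: 6.6
tool_pos: [468.0, 343.7, 246.5]
tcp_rot: [-179.9, -0.0, 110.7]
ft_force: [0.2, -0.4, -3.1]
finger_gap: 19.4
[ 0.2 -0.4 -3.1] [-0.1  0.   0.1]
[453.2 -42.4  55. ] [424.9 -95.1  55. ] [435.9 -61.8  30.3] [6.8 6.8]
[497.  192.7  55. ] [471.  174.3  55. ] [481.2 190.   41.4] [3.2 3.2]
```

View pics/c_side.png

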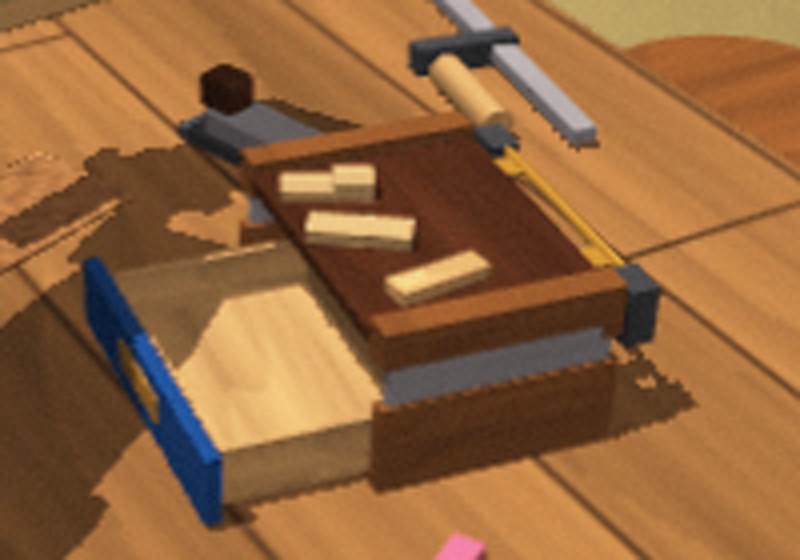

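```bash
python3 -m jog '[[-0.025,-0.008,-0.005,8,0],[-0.06,-0.02,-0.01,16,0],[-0.1,-0.033,-0.02,24,0],[-0.14,-0.046,-0.03,32,0],[-0.18,-0.06,-0.04,40,0],[-0.22,-0.073,-0.04,48,0],[-0.25,-0.082,-0.04,56,0],[-0.27,-0.089,-0.04,64,0]]';python3 -m jog '[[0,0,0,8,0],[0,0,0,16,0],[0,0,0,24,0],[0,0,0,32,0],[0,0,0,40,0],[0,0,0,48,0],[0,0,0,54,0],[0,0,0,56,0]]'; python3 w1.py w4.png board chip_a drawer_front
```

```text
time: 7.5
tool_pos: [478.3, 56.9, 282.7]
tcp_rot: [-179.8, 0.4, 46.3]
ft_force: [1.1, 0.4, -2.7]
finger_gap: 19.0
time: 8.3
tool_pos: [477.3, 56.8, 280.3]
tcp_rot: [179.7, 0.6, -10.0]
ft_force: [0.7, -0.2, -3.1]
finger_gap: 19.3
[477.3  56.8 280.3] [179.7   0.6 -10. ] 8.3 [ 0.7 -0.2 -3.1] [  0.8 -11.2 100.7  -0.2  91.2  10.8]
board [548. 211.] 0.57 z0 [702.2   3.    0. ] z4 [700.1   4.3   4. ] z100 [649.9  35.2 100. ]
chip_a [503. 125.] 0.76 z0 [659.5  96.5   0. ] z4 [657.9  96.9   4. ] z100 [618.  105.4 100. ]
chip_a [513. 282.] 0.69 z0 [663.4 -71.8   0. ] z4 [661.7 -69.7   4. ] z100 [620.8 -20.8 100. ]
chip_a [411. 361.] 0.6 z0 [ 542.  -152.4    0. ] z4 [ 541.6 -149.6    4. ] z100 [529.9 -81.3 100. ]
chip_a [495. 202.] 0.56 z0 [648.2  21.5   0. ] z4 [646.7  22.6   4. ] z100 [609.5  49.1 100. ]
```

View pics/w4.png

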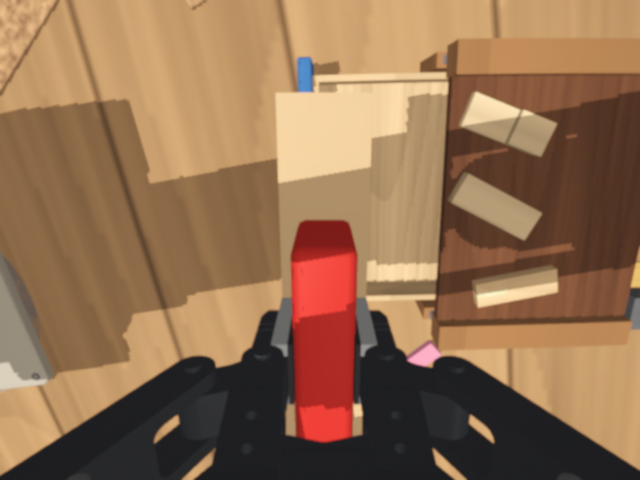

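Board in view: rail front corners (449,76) inner top and (440,322) inner bottom. The chips are at (508,125), (495,205) and (515,287), lying in the front half. I'll take a second view for height.

```bash
python3 - <<'E'
from h import *
import pickle
p=snap('wrist'); pickle.dump({k:p[k] for k in('image','K','distortion','Tw')},open('v4.pkl','wb'))
E
python3 -m jog '[[0.02,0,0,0,0],[0.06,0,0,0,0],[0.1,0,0,0,0],[0.12,0,0,0,0],[0.12,0,0,0,0],[0.12,0,0,0,0]]'
python3 - <<'E'
from h import *
import pickle
s=r.sense();print(s['tool_pos'],s['tcp_rot'])
p=snap('wrist','w5.png'); pickle.dump({k:p[k] for k in('image','K','distortion','Tw')},open('v5.pkl','wb'))
E
```

```text
time: 9.15
tool_pos: [595.9, 36.7, 279.4]
tcp_rot: [179.7, 0.7, -9.6]
ft_force: [0.4, 0.6, -1.8]
finger_gap: 19.2
[595.86086384  36.67510765 279.39965147] [179.70995637   0.65162146  -9.64336741]
```

View pics/w5.png

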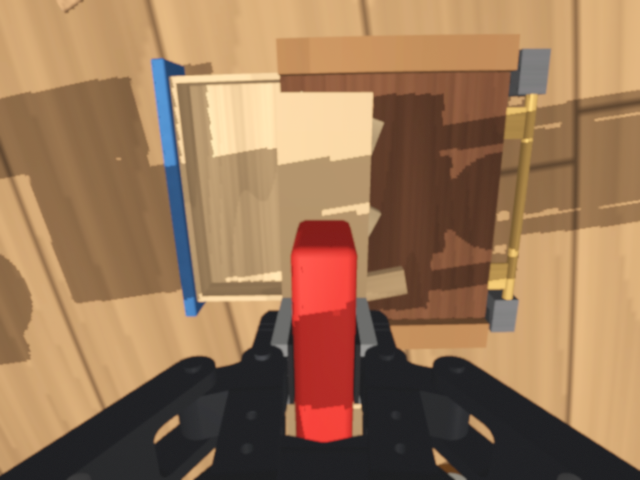

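Run:
```python
from h import *
import pickle
np.set_printoptions(precision=1,suppress=True)
a=pickle.load(open('v4.pkl','rb'));b=pickle.load(open('v5.pkl','rb'))
for n,u,v in (('upper outer front',(455,40),(277,39)),('upper inner front',(449,76),(281,74)),('chip low rear top',(558,268),(404,268)),('drawer upper corner',(446,80),(279,80))): print(n,*tri([(a,u),(b,v)]))
for z in (95,100,105):
  q={k:atz(b,u,z) for k,u in dict(fu=(281,74),ru=(509,71),rl=(488,323)).items()}
  print(z,q,np.linalg.norm(q['fu']-q['ru']),np.linalg.norm(q['ru']-q['rl']),'x ang',np.degrees(np.arctan2(*(q['ru']-q['fu'])[[1,0]])),'y ang',np.degrees(np.arctan2(*(q['ru']-q['rl'])[[1,0]]))-90)
for z in (105,110,115): print('outer rail',z,np.linalg.norm(atz(b,(277,39),z)-atz(b,(518,35),z)))
for z in(55,): 
  q=[atz(b,u,z) for u in((153,60),(186,316))];print('panel',q,np.linalg.norm(q[0]-q[1]),np.degrees(np.arctan2(*(q[0]-q[1])[[1,0]]))-90)
```

```text
upper outer front [585.8 167.9 108.5] [0.1 0.1]
upper inner front [583.  146.6  97.7] [0.4 0.4]
chip low rear top [649.9  -5.3 118.1] [0.2 0.2]
drawer upper corner [580.9 143.7  96.7] [0.3 0.3]
95 {'fu': array([582.9, 147.3,  95. ]), 'ru': array([744.1, 122.8,  95. ]), 'rl': array([719.5, -77.4,  95. ])} 163.08979480483265 201.714048254085 x ang -8.643353041954896 y ang -6.9994668290353985
100 {'fu': array([583.3, 146.8, 100. ]), 'ru': array([741.9, 122.6, 100. ]), 'rl': array([717.7, -74.3, 100. ])} 160.40588591008432 198.39451419646545 x ang -8.643353041954898 y ang -6.999466829035384
105 {'fu': array([583.8, 146.2, 105. ]), 'ru': array([739.7, 122.5, 105. ]), 'rl': array([716. , -71.2, 105. ])} 157.721977015336 195.07498013884592 x ang -8.643353041954901 y ang -6.999466829035384
outer rail 105 163.26672708230342
outer rail 110 160.4884647923878
outer rail 115 157.7102025024723
panel [array([478.6, 181.2,  55. ]), array([443.5, -46.9,  55. ])] 230.71452231079178 -8.761845087595745
```

Run:
```python
from h import *
import pickle
np.set_printoptions(precision=1,suppress=True)
a=pickle.load(open('v4.pkl','rb'));b=pickle.load(open('v5.pkl','rb'))
t=np.radians(-8.6);M=np.array([[np.cos(t),-np.sin(t)],[np.sin(t),np.cos(t)]]);c=np.array([648.4,40.7])
B=lambda X:M.T@(X[:2]-c)
for n,p,u,z in (('lo outer front a',a,(436,347),109),('lo inner top front a',a,(440,323),109),('lo outer rear b',b,(487,347),109),('lo outer rear a',a,(629,343),109),('lo inner rear b top',b,(488,325),109),('up outer rear b',b,(518,35),109),('up outer front a',a,(455,40),109),
 ('A',a,(556,125),112),('A2',a,(545,157),112),('B',a,(541,213),109),('B2',a,(527,240),109),('C',a,(556,268),108),('C2',a,(558,292),108),('Cb',b,(404,268),108),('Cb2',b,(407,294),108)):
    print(n,B(atz(p,u,z)))
g=np.hstack([a['image'][260:360,420:640],b['image'][260:360,370:590]])
cv2.imwrite('pics/cr.png',cv2.resize(g[:,:,::-1],(800,364//2*2),interpolation=cv2.INTER_CUBIC))
```

```text
lo outer front a [ -78.8 -119.1]
lo inner top front a [-77.1 -96.3]
lo outer rear b [  83.5 -121. ]
lo outer rear a [  89.  -119.7]
lo inner rear b top [  82.  -100.1]
up outer rear b [ 80.2 116.7]
up outer front a [-81.1 116.4]
A [-6.1 60.6]
A2 [-11.   38.2]
B [-6.4 -4. ]
B2 [-14.4 -25.4]
C [ 13.  -49.5]
C2 [ 18.2 -70.5]
Cb [ 10.3 -49. ]
Cb2 [ 13.7 -71.4]
```

View pics/cr.png

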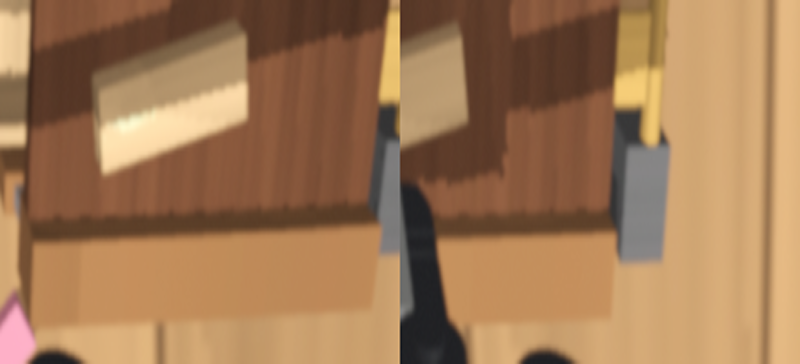

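Board centre is about (648,39), yaw -8.6°, plate z about 99, and the rearmost chip is at board x of about +15. I'll go over the rear at board x = +55.

```bash
python3 -m jog '[[0.02,-0.002,0,-1,0],[0.05,-0.006,0,-1,0],[0.08,-0.009,0,-1,0],[0.106,-0.0123,0,-1,0],[0.106,-0.0123,0.03,-1,0],[0.106,-0.0123,0.06,-1,0],[0.106,-0.0123,0.08,-1,0],[0.106,-0.0123,0.08,-1,0]]'; python3 -m jog '[[0,0,0,0,0],[0,0,0,0,0]]'
python3 - <<'E'
from h import *
np.set_printoptions(precision=2,suppress=True)
T=tool();s=r.sense();print(s['tool_pos'],s['tcp_rot'],s['ft_force'],s['time'],T[:3,:3].T@(np.array([702.6,31,180])-T[:3,3]))
p=snap('scene');cv2.imwrite('pics/s6.png',cv2.resize(p['image'][180:400,180:440,::-1],None,fx=2.5,fy=2.5))
for i in range(8): snap('side'); print(r.sense()['ft_force'],r.sense()['tool_pos'])
E
```

```text
time: 10.0
tool_pos: [698.2, 31.4, 194.1]
tcp_rot: [179.7, 1.1, -8.6]
ft_force: [-0.7, 0.3, -3.0]
finger_gap: 19.2
time: 10.2
tool_pos: [698.3, 31.6, 195.8]
tcp_rot: [179.7, 1.0, -8.6]
ft_force: [-0.4, -0.5, -2.5]
finger_gap: 19.0
[698.31  31.59 195.84] [179.69   0.97  -8.58] [-0.44 -0.46 -2.55] 10.2 [ 4.59 -0.14 15.76]
[-0.57  0.09 -2.91] [698.85  31.47 196.27]
[ 0.01  0.14 -2.91] [698.88  31.38 196.14]
[-0.05  0.49 -2.65] [698.83  31.41 195.85]
[ 0.4  -0.36 -1.68] [698.68  31.37 195.48]
[-1.93 -1.19 -2.83] [698.57  31.32 195.14]
[ 0.29 -0.01 -2.54] [698.46  31.36 194.87]
[ 0.06 -0.65 -2.61] [698.35  31.32 194.58]
[-0.16 -0.79 -2.4 ] [698.27  31.37 194.4 ]
```

View pics/s6.png

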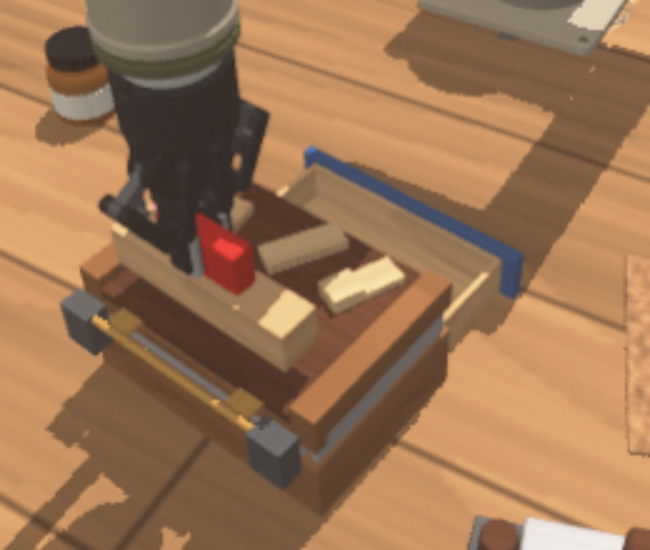

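The scene crop shows the block over the rear strip, parallel to the rails, behind all three chips, with free rail gaps on both sides. I'll descend carefully.

```bash
python3 -m jog '[[0.002,0,0.005,0,0],[0.004,0,0.01,0,0],[0.004,0,0.015,0,0],[0.004,0,0.018,0,0],[0.004,0,0.018,0,0],[0.004,0,0.018,0,0]]'; python3 -m jog '[[0,0,0.001,0,0],[0,0,0.002,0,0],[0,0,0.003,0,0],[0,0,0.004,0,0],[0,0,0.004,0,0],[0,0,0.004,0,0]]'
```

```text
time: 11.25
tool_pos: [701.8, 30.7, 176.2]
tcp_rot: [179.7, 1.1, -8.6]
ft_force: [-0.2, 0.0, -2.1]
finger_gap: 19.1
time: 11.85
tool_pos: [701.7, 30.7, 172.1]
tcp_rot: [179.7, 1.1, -8.6]
ft_force: [-0.3, -0.5, -2.6]
finger_gap: 19.6
```

```bash
python3 -m jog '[[0,0,0.001,0,0],[0,0,0.002,0,0],[0,0,0.003,0,0],[0,0,0.004,0,0],[0,0,0.004,0,0]]'; python3 -m jog '[[0,0,0.0007,0,0],[0,0,0.0014,0,0],[0,0,0.002,0,0],[0,0,0.002,0,0]]'
```

```text
time: 12.35
tool_pos: [701.7, 30.6, 168.5]
tcp_rot: [179.7, 1.0, -8.6]
ft_force: [-1.8, -0.6, -0.4]
finger_gap: 19.3
time: 12.75
tool_pos: [702.0, 30.5, 167.8]
tcp_rot: [179.7, 1.0, -8.6]
ft_force: [-3.7, -1.4, 6.3]
finger_gap: 19.3
```

```bash
python3 -m jog '[[0,0,0.0005,0,0],[0,0,0.001,0,0],[0,0,0.0015,0,0],[0,0,0.0015,0,0]]';  python3 - <<'E'
from h import *
for i in range(2): snap('side'); print(r.sense()['ft_force'].round(1),r.sense()['tool_pos'].round(1),r.sense()['wrist_torque'].round(2))
E
```

```text
time: 13.15
tool_pos: [702.3, 30.4, 167.7]
tcp_rot: [179.7, 0.9, -8.6]
ft_force: [-4.2, -2.1, 9.1]
finger_gap: 19.4
[-4.7 -1.1  8.4] [702.3  30.4 167.7] [0.29 0.78 0.13]
[-4.9 -1.5  8.1] [702.3  30.4 167.7] [0.28 0.74 0.12]
```

Run:
```python
from h import *
a=snap('scene')['image'][220:380,200:400,::-1];b=snap('side')['image'][140:270,310:450,::-1]
g=np.hstack([cv2.resize(a,(450,360),interpolation=cv2.INTER_CUBIC),cv2.resize(b,(350,360),interpolation=cv2.INTER_CUBIC)]);cv2.imwrite('pics/c7.png',g)
```

```text
(no output)
```

View pics/c7.png

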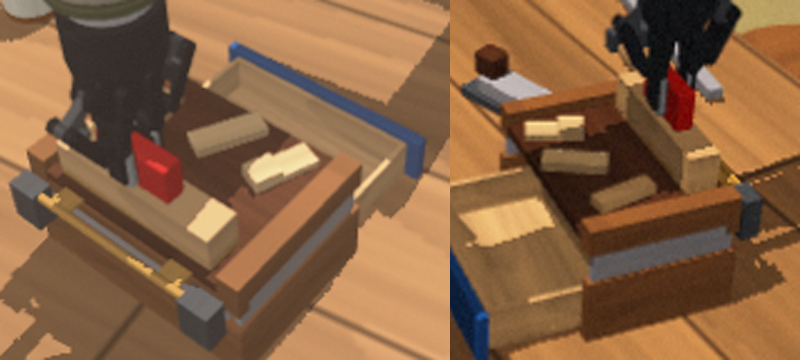

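The block sits on the dark plate between the rails and behind the chips. Contact force is about 11 N (8.3 N reading plus 2.8 N block weight). I'll start the wipe in short strokes, holding about 1.3 mm of press.

```bash
python3 -m jog '[[-0.001,0,0.0014,0,0],[-0.0025,0,0.0014,0,0],[-0.004,0,0.0014,0,0],[-0.0055,0,0.0015,0,0],[-0.007,0,0.0015,0,0],[-0.0085,0,0.0015,0,0],[-0.01,0,0.0015,0,0]]'
```

```text
time: 14.05
tool_pos: [693.6, 32.0, 167.6]
tcp_rot: [179.7, 0.7, -8.6]
ft_force: [3.6, 0.6, 4.7]
finger_gap: 19.2
```

```bash
python3 -m jog '[[-0.0015,0,0.0016,0,0],[-0.003,0,0.0017,0,0],[-0.0045,0,0.0018,0,0],[-0.006,0,0.0019,0,0],[-0.0075,0,0.002,0,0],[-0.009,0,0.002,0,0],[-0.0105,0,0.0021,0,0],[-0.012,0,0.0022,0,0]]'
```

```text
time: 14.85
tool_pos: [683.2, 33.9, 167.1]
tcp_rot: [179.8, 0.5, -8.6]
ft_force: [3.2, 0.4, 6.3]
finger_gap: 19.3
```

```bash
python3 -m jog '[[-0.0015,0,0.0016,0,0],[-0.003,0,0.0017,0,0],[-0.0045,0,0.0018,0,0],[-0.006,0,0.0019,0,0],[-0.0075,0,0.002,0,0],[-0.009,0,0.0021,0,0],[-0.0105,0,0.0022,0,0],[-0.012,0,0.0023,0,0]]'
```

```text
time: 15.65
tool_pos: [672.9, 35.8, 166.6]
tcp_rot: [179.8, 0.2, -8.6]
ft_force: [2.9, -0.7, 7.7]
finger_gap: 19.5
```

```bash
python3 -m jog '[[-0.0015,0,0.0016,0,0],[-0.003,0,0.0017,0,0],[-0.0045,0,0.0019,0,0],[-0.006,0,0.002,0,0],[-0.0075,0,0.0021,0,0],[-0.009,0,0.0022,0,0],[-0.0105,0,0.0024,0,0],[-0.012,0,0.0025,0,0]]'
```

```text
time: 16.45
tool_pos: [662.7, 37.6, 165.9]
tcp_rot: [179.9, -0.1, -8.6]
ft_force: [2.9, 0.8, 7.6]
finger_gap: 19.5
```

```bash
python3 -m jog '[[-0.0015,0,0.0016,0,0],[-0.003,0,0.0017,0,0],[-0.0045,0,0.0019,0,0],[-0.006,0,0.002,0,0],[-0.0075,0,0.0021,0,0],[-0.009,0,0.0022,0,0],[-0.0105,0,0.0024,0,0],[-0.012,0,0.0025,0,0]]'
```

```text
time: 17.25
tool_pos: [652.6, 39.5, 165.2]
tcp_rot: [179.9, -0.4, -8.6]
ft_force: [4.1, -0.9, 6.8]
finger_gap: 19.4
```

```bash
python3 -m jog '[[-0.0015,0,0.0016,0,0],[-0.003,0,0.0017,0,0],[-0.0045,0,0.0019,0,0],[-0.006,0,0.002,0,0],[-0.0075,0,0.0021,0,0],[-0.009,0,0.0023,0,0],[-0.0105,0,0.0025,0,0],[-0.012,0,0.0026,0,0]]'
```

```text
time: 18.05
tool_pos: [642.7, 41.2, 164.5]
tcp_rot: [180.0, -0.7, -8.6]
ft_force: [4.3, -1.3, 7.5]
finger_gap: 19.3
```

```bash
python3 -m jog '[[-0.002,0,0.0016,0,0],[-0.004,0,0.0018,0,0],[-0.006,0,0.0019,0,0],[-0.008,0,0.0021,0,0],[-0.0095,0,0.0022,0,0],[-0.011,0,0.0024,0,0],[-0.0125,0,0.0025,0,0],[-0.014,0,0.0026,0,0]]'
```

```text
time: 18.85
tool_pos: [630.8, 43.2, 163.6]
tcp_rot: [180.0, -1.0, -8.6]
ft_force: [4.8, -0.4, 7.7]
finger_gap: 19.3
```

```bash
python3 -m jog '[[-0.002,0,0.0016,0,0],[-0.004,0,0.0018,0,0],[-0.006,0,0.0019,0,0],[-0.008,0,0.0021,0,0],[-0.0095,0,0.0022,0,0],[-0.011,0,0.0024,0,0],[-0.0125,0,0.0025,0,0],[-0.014,0,0.0026,0,0]]'
```

```text
time: 19.65
tool_pos: [618.9, 45.2, 162.6]
tcp_rot: [-180.0, -1.3, -8.6]
ft_force: [4.2, -0.5, 6.8]
finger_gap: 19.8
```

```bash
python3 -m jog '[[-0.002,0,0.0017,0,0],[-0.004,0,0.0018,0,0],[-0.006,0,0.0019,0,0],[-0.008,0,0.0021,0,0],[-0.0095,0,0.0023,0,0],[-0.011,0,0.0024,0,0],[-0.0125,0,0.0025,0,0],[-0.014,0,0.0027,0,0]]'
```

```text
time: 20.45
tool_pos: [607.0, 47.3, 161.4]
tcp_rot: [-179.9, -1.6, -8.6]
ft_force: [4.1, -1.3, 6.6]
finger_gap: 19.4
```

```bash
python3 -m jog '[[-0.002,0,0.0017,0,0],[-0.004,0,0.0018,0,0],[-0.006,0,0.0019,0,0],[-0.008,0,0.0021,0,0],[-0.0095,0,0.0023,0,0],[-0.011,0,0.0024,0,0],[-0.0125,0,0.0025,0,0],[-0.014,0,0.0027,0,0]]';  python3 - <<'E'
from h import *
a=snap('scene')['image'][220:380,200:400,::-1];b=snap('side')['image'][140:270,280:420,::-1]
g=np.hstack([cv2.resize(a,(450,360),interpolation=cv2.INTER_CUBIC),cv2.resize(b,(350,360),interpolation=cv2.INTER_CUBIC)]);cv2.imwrite('pics/c8.png',g)
E
```

```text
time: 21.25
tool_pos: [595.3, 49.2, 160.3]
tcp_rot: [-179.9, -1.9, -8.6]
ft_force: [4.0, -0.6, 6.4]
finger_gap: 19.1
```

View pics/c8.png

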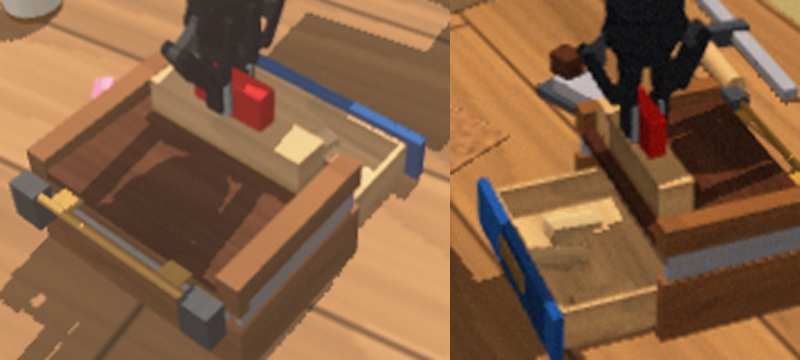

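Two chips are already in the drawer (side crop at about (580,225) and (550,255)). A third is still ahead of the block at the near end, scene crop (330,148). The block face is about 9 mm from the front edge, so I'll continue.

```bash
python3 -m jog '[[-0.002,0,0.0017,0,0],[-0.0035,0,0.0018,0,0],[-0.005,0,0.0019,0,0],[-0.0065,0,0.0021,0,0],[-0.008,0,0.0022,0,0],[-0.0095,0,0.0023,0,0],[-0.011,0,0.0024,0,0],[-0.012,0,0.0025,0,0]]'
```

```text
time: 22.15
tool_pos: [585.3, 51.0, 159.2]
tcp_rot: [-179.9, -2.2, -8.6]
ft_force: [4.9, -1.1, 6.3]
finger_gap: 18.8
```

```bash
python3 -m jog '[[-0.001,0,0.0017,0,0],[-0.002,0,0.0017,0,0],[-0.003,0,0.0018,0,0],[-0.004,0,0.0018,0,0],[-0.005,0,0.0019,0,0],[-0.006,0,0.0019,0,0]]';  python3 - <<'E'
from h import *
for n in('scene','side'):
    p=snap(n); print(n,[(np.round(d['uv']),round(d['conf'],2)) for l in ['chip_a'] for d in r.pinpoint(p,l)], [(np.round(d['bbox']),round(d['conf'],2)) for d in r.search_frame(p,'chip_a')],r.sense()['ft_force'])
E
```

```text
time: 22.75
tool_pos: [581.4, 51.7, 158.9]
tcp_rot: [-179.9, -2.5, -8.6]
ft_force: [4.9, -0.6, 6.3]
finger_gap: 19.4
scene [(array([244., 267.]), 0.54), (array([456., 319.]), 0.25)] [(array([243., 254., 250., 260.]), 0.51)] [ 4.40993659 -1.32691772  6.03223602]
side [(array([321., 237.]), 0.74), (array([382., 282.]), 0.57), (array([340., 246.]), 0.56), (array([332., 219.]), 0.51)] [(array([318., 217., 344., 228.]), 0.59), (array([326., 246., 354., 250.]), 0.51), (array([371., 269., 390., 292.]), 0.5), (array([314., 232., 333., 239.]), 0.43)] [ 3.41000768 -0.92193058  7.29871412]
```

Networks find three chips inside the drawer in the side view, at (323,235), (340,248) and (331,222). The block face is about 5 mm past the edge and force stayed within 7–12 N at the ends of the calls. I'll lift away, then push the drawer with the end of the block.

```bash
python3 -m jog '[[0,0,-0.005,0,0],[0,0,-0.015,0,0],[0,0,-0.035,0,0],[0,0,-0.055,0,0],[0,0,-0.07,0,0],[0,0,-0.07,0,0]]'; python3 -m jog '[[-0.025,0,0,-8,0],[-0.06,0,0,-16,0],[-0.1,0,0,-24,0],[-0.14,0.001,0,-32,0],[-0.17,0.002,0,-40,0],[-0.2,0.002,0,-48,0],[-0.214,0.002,0,-56,0],[-0.214,0.002,0,-64,0]]'; python3 -m jog '[[0,0,0,-8,0],[0,0,0,-16,0],[0,0,0,-24,0],[0,0,0,-26,0],[0,0,0,-26,0],[0,0,0,-26,0]]'
python3 - <<'E'
from h import *
T=tool();print(T[:3,:3].T@(np.array([365,82.4,90])-T[:3,3]),T[:3,:3])
p=snap('side','s9.png'); print([(np.round(d['bbox']),round(d['conf'],2)) for d in r.search_frame(p,'chip_a')])
p=snap('scene','sc9.png'); print([(np.round(d['bbox']),round(d['conf'],2)) for d in r.search_frame(p,'chip_a')],[d['uv'] for d in r.pinpoint(p,'drawer_front')])
p=snap('wrist','w9.png');print([(np.round(d['bbox']),round(d['conf'],2)) for d in r.search_frame(p,'chip_a')])
for d in r.pinpoint(p,'drawer_front'): print(d,atz(p,d['uv'],53))
E
```

```text
time: 23.65
tool_pos: [579.2, 52.0, 231.3]
tcp_rot: [-179.8, -2.6, -8.6]
ft_force: [0.2, -0.2, -0.8]
finger_gap: 19.4
time: 24.45
tool_pos: [365.4, 82.5, 220.0]
tcp_rot: [177.8, -1.2, 55.8]
ft_force: [0.5, 0.4, -2.3]
finger_gap: 18.9
time: 25.05
tool_pos: [365.0, 82.4, 219.2]
tcp_rot: [177.6, -0.1, 81.7]
ft_force: [0.3, 0.4, -1.3]
finger_gap: 19.1
[ -0.30733073  -5.49442824 129.12878729] [[ 0.14497271  0.98852058  0.04254372]
 [ 0.98943346 -0.14492895 -0.0041276 ]
 [ 0.0020856   0.04269257 -0.99908608]]
[(array([374., 272., 389., 294.]), 0.71), (array([319., 215., 340., 226.]), 0.62), (array([315., 232., 334., 237.]), 0.51), (array([327., 244., 352., 251.]), 0.51)]
[(array([336., 276., 351., 288.]), 0.61), (array([243., 253., 246., 262.]), 0.56), (array([429., 279., 483., 364.]), 0.45)] [[343.0, 259.0]]
[(array([ 98., 368., 134., 400.]), 0.75)]
```

Run:
```python
from h import *
np.set_printoptions(precision=1,suppress=True)
a=snap('scene');b=snap('side')
M=np.array([[.989,.1495],[-.1495,.989]]);B=lambda X:(M@(X[:2]-[648.7,39.5])).round(1)
for z in(17,60,100): print(z,'scene',B(atz(a,(343,282),z)),'side',[B(atz(b,u,z)) for u in((330,220),(324,235),(340,248))])
print(*tri([(a,(343,282)),(b,(330,220))]))
g=np.hstack([cv2.resize(a['image'][225:325,240:400,::-1],(480,300),interpolation=cv2.INTER_CUBIC),cv2.resize(b['image'][185:285,285:390,::-1],(315,300),interpolation=cv2.INTER_CUBIC)]);cv2.imwrite('pics/c10.png',g)
```

```text
17 scene [-148.9   69.3] side [array([-79.5,  90.5]), array([-133.7,   45.5]), array([-135.8,  -22.3])]
60 scene [-109.4   82.5] side [array([-119.1,   40. ]), array([-170.4,   -2.6]), array([-172.3,  -66.7])]
100 scene [-72.6  94.7] side [array([-156.,   -7.]), array([-204.5,  -47.3]), array([-206.4, -108.1])]
[529.   92.4  46.5] [12.8 12.8]
```

Run:
```python
import cv2,numpy as np
c=cv2.imread('pics/c10.png');w=cv2.imread('pics/w9.png');s=cv2.imread('pics/s9.png')
top=cv2.resize(c,(800,302));bot=np.hstack([cv2.resize(w,(397,298)),cv2.resize(s[150:350,250:520],(403,298))])
cv2.imwrite('pics/c11.png',np.vstack([top,bot]))
```

```text
(no output)
```

View pics/c11.png

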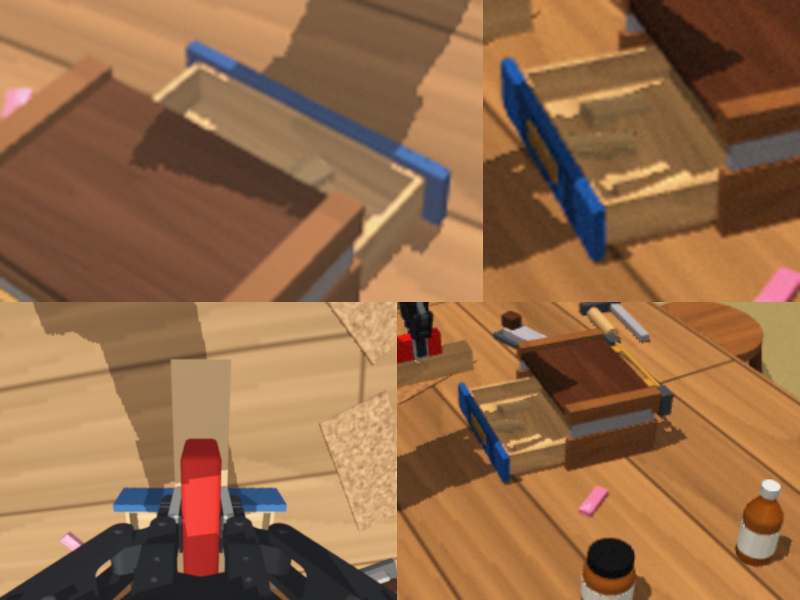

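The view shows all three chips lying flat in the drawer, with the board empty. The blue panel's top edge in the wrist view runs from about (185,302) to (461,302). Next I'll locate the panel and check the mats.

Run:
```python
from h import *
np.set_printoptions(precision=1,suppress=True)
p=snap('wrist');im=p['image']
hsv=cv2.cvtColor(im,cv2.COLOR_RGB2HSV);m=((hsv[...,0]>100)&(hsv[...,0]<120)&(hsv[...,1]>140)&(hsv[...,2]>60)).astype(np.uint8)
ys,xs=np.nonzero(m);print(xs.min(),xs.max(),ys.min(),ys.max())
for u in list(range(190,460,15)):
    c=np.nonzero(m[:,u])[0]
    if len(c): print(u,c.min(),c.max(),end='; ')
M=np.array([[.989,.1495],[-.1495,.989]]);B=lambda X:(M@(X[:2]-[648.7,39.5])).round(1)
print()
for u in ((200,0),(240,0),(400,0),(440,0)):
    c=np.nonzero(m[:,u[0]])[0]; print(u[0],[ (B(atz(p,(u[0],c.min()),z)),z) for z in(5,55)], B(atz(p,(u[0],c.max()),55)))
print('mat',[atz(p,u,4) for u in((588,254),(580,45))])
print([ (d['uv'],atz(p,d['uv'],4),d['conf']) for d in r.pinpoint(p,'mat')])
print('block end low', [B(atz(p,(u,480*(360-302)/298),26)) for u in(280,370)])
T=tool();print(T[:3,3],r.sense()['tcp_rot'],r.sense()['time'])
```

```text
184 460 301 336
190 316 335; 205 301 335; 220 301 335; 235 301 335; 250 301 335; 265 301 311; 370 301 306; 385 301 313; 400 301 335; 415 301 335; 430 301 335; 445 303 335; 
200 [(array([-214.4,  -54.7]), 5), (array([-234.9,  -30.2]), 55)] [-205.5  -42.8]
240 [(array([-203.5,  -18.4]), 5), (array([-225.6,    0.6]), 55)] [-196.   -10.8]
400 [(array([-159.6,  125.7]), 5), (array([-188.4,  123. ]), 55)] [-157.5  115.8]
440 [(array([-148.5,  161.9]), 5), (array([-178.9,  153.7]), 55)] [-147.5  147.7]
mat [array([450.6, 316.4,   4. ]), array([271.7, 297.9,   4. ])]
[([597.0, 266.1], array([464.3, 326.2,   4. ]), 0.6)]
block end low [array([-364.8,   79.1]), array([-345.5,  142.7])]
[365.5  82.5 220.1] [177.5  -0.1  81.7] 25.65
```

Run:
```python
from h import *
np.set_printoptions(precision=1,suppress=True)
p=snap('wrist')
M=np.array([[.989,-.1495],[.1495,.989]]);B=lambda X:(M@(X[:2]-[648.7,39.5])).round(1)
for u in(200,440): print([B(atz(p,(u,301),5)),B(atz(p,(u,335),55))])
print('edges',B(atz(p,(184,316),30)),B(atz(p,(460,318),30)))
T=tool();print('tcp B',B(T[:3,3]))
b=snap('side');print([B(atz(b,u,17)) for u in((330,220),(324,235),(340,248))])
print(T[:3,:3].T@np.array([-2,0,-133]))
```

```text
[array([-188.6, -115.6]), array([-183.7, -101.6])]
[array([-189.7,  110.8]), array([-184.6,   97.5])]
edges [-186.9 -122.8] [-186.   122.2]
tcp B [-286.5    0.1]
[array([-102.7,   63. ]), array([-141.2,    4. ]), array([-123.1,  -61.4])]
[ -0.6  -7.8 132.8]
```

Panel face is at board x = -189 and parallel; the block end is about 15 mm short of it. I'll lower and push along tool +y.

```bash
python3 -m jog '[[0,-0.001,0.02,0,0],[0,-0.002,0.045,0,0],[0,-0.003,0.07,0,0],[0,-0.004,0.095,0,0],[0,-0.005,0.12,0,0],[0,-0.006,0.138,0,0],[0,-0.006,0.138,0,0],[0,-0.006,0.138,0,0]]'; python3 -m jog '[[0,0.004,0,0,0],[0,0.008,0,0,0],[0,0.013,0,0,0],[0,0.018,0,0,0],[0,0.023,0,0,0],[0,0.029,0.001,0,0],[0,0.035,0.001,0,0],[0,0.041,0.001,0,0]]'
```

```text
time: 26.55
tool_pos: [365.5, 82.8, 82.3]
tcp_rot: [177.5, -0.1, 81.7]
ft_force: [0.8, 0.1, -1.7]
finger_gap: 19.3
time: 27.35
tool_pos: [406.2, 76.8, 82.6]
tcp_rot: [177.6, -0.1, 81.7]
ft_force: [-2.7, 1.1, -3.5]
finger_gap: 19.6
```

```bash
python3 -m jog '[[0,0.006,0,0,0],[0,0.012,0,0,0],[0,0.018,0.001,0,0],[0,0.024,0.001,0,0],[0,0.03,0.001,0,0],[0,0.036,0.001,0,0],[0,0.042,0.002,0,0],[0,0.048,0.002,0,0]]'; python3 -m jog '[[0,0.003,0,0,0],[0,0.006,0,0,0],[0,0.009,0,0,0],[0,0.011,0,0,0],[0,0.013,0,0,0],[0,0.015,0.001,0,0]]'
```

```text
time: 28.15
tool_pos: [454.4, 69.8, 82.7]
tcp_rot: [177.6, -0.1, 81.7]
ft_force: [-2.9, 0.9, -3.5]
finger_gap: 19.4
time: 28.75
tool_pos: [469.6, 67.6, 82.6]
tcp_rot: [177.5, -0.1, 81.7]
ft_force: [-2.5, 0.4, -1.1]
finger_gap: 19.0
```

```bash
python3 -m jog '[[0,0.002,0,0,0],[0,0.004,0,0,0],[0,0.006,0,0,0],[0,0.008,0,0,0]]'
```

```text
time: 29.15
tool_pos: [475.2, 66.8, 82.3]
tcp_rot: [177.9, -0.1, 81.8]
ft_force: [-21.8, 3.0, 10.2]
finger_gap: 19.0
```

Drawer hit its stop: the 22 N spike came with the panel face at about -93, and shut should be about -92. I'll back off, lift and go to the mat.

```bash
python3 -m jog '[[0,-0.005,0,0,0],[0,-0.015,0,0,0],[0,-0.025,0,0,0],[0,-0.025,-0.03,0,0],[0,-0.025,-0.07,0,0],[0,-0.025,-0.1,0,0],[0,-0.025,-0.12,0,0],[0,-0.025,-0.12,0,0]]';python3 -m jog '[[0.03,-0.002,0,-4,0],[0.07,-0.005,0,-8,0],[0.11,-0.008,0,-12,0],[0.15,-0.011,0,-16,0],[0.19,-0.014,0,-20,0],[0.23,-0.017,0,-25,0],[0.262,-0.02,0,-29,0],[0.262,-0.02,0,-29,0]]'; python3 -m jog '[[0,0,0.01,0,0],[0,0,0.02,0,0],[0,0,0.02,0,0],[0,0,0.02,0,0]]'
python3 - <<'E'
from h import *
np.set_printoptions(precision=2,suppress=True)
T=tool();print(T[:3,:3],T[:3,:3].T@(np.array([468.5,339,110])-T[:3,3]))
p=snap('wrist','w12.png');print([ (d['uv'],atz(p,d['uv'],4),d['conf']) for d in r.pinpoint(p,'mat')])
a=snap('scene','sc12.png');b=snap('side','sd12.png')
for q in(a,b): print([(d['uv'],d['conf']) for l in('drawer_front','drawer_in') for d in r.pinpoint(q,l)])
print('drawer_front expected shut:',proj(a,[648.7-92*.989,39.5+92*.1495,53]),proj(b,[648.7-92*.989,39.5+92*.1495,53]))
E
```

```text
time: 29.95
tool_pos: [447.9, 71.0, 205.2]
tcp_rot: [177.4, -0.2, 81.8]
ft_force: [1.2, 0.7, -2.2]
finger_gap: 18.9
time: 30.75
tool_pos: [464.2, 336.4, 202.9]
tcp_rot: [177.8, 1.0, 111.1]
ft_force: [-0.5, -0.6, -2.2]
finger_gap: 19.4
time: 31.15
tool_pos: [464.7, 335.2, 181.8]
tcp_rot: [177.9, 1.1, 111.0]
ft_force: [-0.0, 0.4, -2.3]
finger_gap: 19.5
[[-0.36  0.93  0.04]
 [ 0.93  0.36 -0.  ]
 [-0.02  0.04 -1.  ]] [ 3.56  2.23 71.89]
[]
[]
[([338.2, 222.7], 0.64), ([376.5, 198.8], 0.53), ([368.8, 224.4], 0.79), ([376.0, 230.8], 0.61)]
drawer_front expected shut: [[314.5  284.64]] [[342.82 220.4 ]]
```

```bash
python3 -m jog '[[0.0035,0.001,0.02,0,0],[0.0035,0.001,0.045,0,0],[0.0035,0.001,0.07,0,0],[0.0035,0.0,0.09,0,0],[0.0035,0.0,0.1,0,0],[0.0035,0.0,0.105,0,0],[0.0035,0.0,0.105,0,0]]'
python3 - <<'E'
from h import *
p=snap('wrist');print([ (d['uv'],atz(p,d['uv'],4),d['conf']) for d in r.pinpoint(p,'mat')])
a=snap('scene');b=snap('side')
P=lambda x:[648.7+x*.989,39.5-x*.1495,53]
print('open/shut proj',[(proj(b,P(x)).round(1)) for x in(-189,-92,-80)])
for f in('side0.png','sd12.png'):
    im=cv2.imread('pics/'+f);hsv=cv2.cvtColor(im,cv2.COLOR_BGR2HSV)[190:290,270:420];m=((hsv[...,0]>100)&(hsv[...,0]<120)&(hsv[...,1]>140)&(hsv[...,2]>60))
    ys,xs=np.nonzero(m);ys+=190;xs+=270
    i=np.argmin(xs+ys*.3);print(f,len(xs),xs.min(),xs.max(),ys.min(),ys.max(),xs.mean(),ys.mean())
print('panel centroid proj',[proj(b,[648.7+x*.989,39.5-x*.1495,30]).round(1) for x in(-189,-92,-80)])
E
```

```text
time: 32.25
tool_pos: [468.7, 339.4, 78.4]
tcp_rot: [177.7, 1.0, 111.1]
ft_force: [0.0, 0.6, -1.8]
finger_gap: 19.6
[]
open/shut proj [array([[306.4, 227.9]]), array([[342.8, 220.4]]), array([[347.2, 219.5]])]
side0.png 563 291 324 205 270 308.97690941385434 238.38365896980463
sd12.png 633 326 363 198 261 345.7251184834123 230.54028436018956
panel centroid proj [array([[306.6, 235.4]]), array([[342.6, 227.9]]), array([[347., 227.]])]
```

Blue-panel centroid moved 36.7 px against 36.0 px predicted for a 97 mm stroke, so the drawer is shut. Now I'll set the block down.

```bash
python3 -m jog '[[0,0,0.002,0,0],[0,0,0.004,0,0],[0,0,0.006,0,0],[0,0,0.007,0,0],[0,0,0.008,0,0],[0,0,0.008,0,0]]' 30; python3 -m jog '[[0,0,0.001,0,0],[0,0,0.002,0,0],[0,0,0.003,0,0],[0,0,0.003,0,0]]' 30
```

```text
time: 33.05
tool_pos: [469.7, 339.8, 71.5]
tcp_rot: [177.6, 1.0, 111.1]
ft_force: [-0.6, -0.7, -3.0]
finger_gap: 19.3
time: 33.45
tool_pos: [470.1, 340.0, 69.1]
tcp_rot: [177.6, 1.0, 111.1]
ft_force: [0.3, 0.0, 3.2]
finger_gap: 19.3
```

```bash
python3 -m jog '[[0,0,0.001,0,0],[0,0,0.002,0,0],[0,0,0.002,0,0],[0,0,0.002,0,0]]' 20
```

```text
time: 33.85
tool_pos: [470.9, 340.4, 67.9]
tcp_rot: [177.5, 1.0, 111.1]
ft_force: [1.1, 0.0, 4.5]
finger_gap: 19.2
```

```bash
python3 -m jog '[[0,0,0.001,0,0],[0,0,0.002,0,0],[0,0,0.0025,0,0],[0,0,0.0025,0,0]]' 20
```

```text
time: 34.25
tool_pos: [472.0, 340.7, 66.4]
tcp_rot: [177.3, 1.0, 111.1]
ft_force: [1.7, -0.9, 6.4]
finger_gap: 19.3
```

```bash
python3 -m jog '[[0,0,0.001,0,0],[0,0,0.0015,0,0],[0,0,0.0015,0,0],[0,0,0.0015,0,0]]' 20
```

```text
time: 34.65
tool_pos: [472.5, 340.9, 66.1]
tcp_rot: [177.3, 1.0, 111.1]
ft_force: [-3.9, -2.8, 12.3]
finger_gap: 19.2
```

```bash
python3 -m jog '[[0,0,-0.0005,0,10],[0,0,-0.0005,0,30],[0,0,-0.0005,0,60],[0,0,-0.0005,0,100],[0,0,-0.0005,0,100],[0,0,-0.0005,0,100],[0,0,-0.0005,0,100]]'; python3 -m jog '[[0,0,-0.01,0,100],[0,0,-0.03,0,100],[0,0,-0.06,0,100],[0,0,-0.09,0,100],[0,0,-0.12,0,100],[0,0,-0.15,0,100],[0,0,-0.15,0,100],[0,0,-0.15,0,100]]'
python3 - <<'E'
from w2 import *
p=snap('wrist','w13.png');k=red(p);c=cv2.boxPoints(k[0]);q=np.array([atz(p,u,78) for u in c]);print(k[0],q,q.mean(0))
for l in('block','mat'): print(l,[(d['uv'],atz(p,d['uv'],4),d['conf']) for d in r.pinpoint(p,l)])
for n in('scene','side'):
    s=snap(n); k2=red(s); print(n,k2[2],tri([(p,k[2]),(s,k2[2])]))
    print([(l,d['uv'],round(d['conf'],2)) for l in('block','jar','varnish','plane','drawer_front','chip_a','board') for d in r.pinpoint(s,l)[:3]])
print(r.sense()['tcp_rot'],r.sense()['time'])
E
```

```text
time: 35.35
tool_pos: [472.4, 340.9, 66.5]
tcp_rot: [177.3, 1.0, 111.0]
ft_force: [-0.3, 0.3, 0.1]
finger_gap: 85.0
time: 36.15
tool_pos: [465.5, 341.2, 218.1]
tcp_rot: [177.1, 1.0, 111.1]
ft_force: [0.1, -0.5, -0.4]
finger_gap: 85.3
((321.0, 223.0), (108.0, 28.0), 90.0) [[435.1 314.7  78. ]
 [428.6 331.6  78. ]
 [499.7 359.7  78. ]
 [507.  341.2  78. ]] [467.6 336.8  78. ]
block [([323.3, 206.2], array([473. , 339.2,   4. ]), 0.57), ([11.3, 294.8], array([665.8,  86.7,   4. ]), 0.46)]
mat []
scene [463.3 305.4] (array([470.7, 339.9,  59.3]), array([1.9, 1.9]))
[('block', [456.5, 322.4], 0.62), ('jar', [215.9, 224.2], 0.65), ('varnish', [138.8, 272.3], 0.92), ('plane', [410.8, 411.4], 0.6), ('drawer_front', [213.3, 223.3], 0.73), ('chip_a', [246.3, 267.2], 0.55), ('chip_a', [458.5, 326.4], 0.36), ('board', [284.5, 294.0], 0.56), ('board', [214.4, 219.1], 0.2)]
side [264.8 177.9] (array([469.2, 338.3,  59.6]), array([1.6, 1.6]))
[('block', [269.9, 194.1], 0.8), ('jar', [392.2, 347.0], 0.84), ('varnish', [486.2, 318.4], 0.58), ('plane', [336.4, 180.8], 0.79), ('drawer_front', [342.6, 223.0], 0.87), ('chip_a', [379.9, 283.4], 0.61), ('chip_a', [358.3, 225.0], 0.51), ('board', [376.3, 197.2], 0.84)]
[177.3   1.  111.1] 37.1
```

```bash
python3 -c "
from bench import r
print(r.hand_in())"
```

```text
the job is handed in; nothing more can be done
None
```

I did the whole job in the order asked and handed it in at about 37 s; the hand-in gave no verdict.

**Wipe:** I set the block on the rear of the board and wiped to the front edge. The force reading at the end of each stroke corresponded to about 7.5 to 12 N on the plate. I only saw the force at those moments, so it is not proven in between. I finished with the block's front face about 5 mm past the edge. A later picture showed all three offcuts flat in the drawer and the board empty. I didn't check the offcuts again after shutting the drawer.

**Drawer:** I pushed it to its stop with the end of the held block, where the force rose to 22 N. The blue panel moved 36.7 px in the side view, against 36.0 px predicted for the stroke I measured, so I take it as fully shut.

**Block:** It stands on its mat at about (470, 339), and the mat's centre is about (470, 333). Its handle is at the same height as before, so it is upright.

**Bystanders:** The jar, varnish bottle and plane came out within a few pixels of where they started, and the pink piece looks untouched.

**Disagreements:**
- **Plate height:** the camera views put the plate at about 99 mm, but the block touched it at about 106 mm. I trusted the contact.
- **Tilt:** the tool had drifted to about 2.7° by the time I set the block down. I pressed the block lightly flat on the mat before letting go.
- **Network misses:** the final scene-view network put the drawer front on the jar, which is a false hit. The wrist view didn't find the mat in the final look, so I relied on its earlier position.

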